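# Lid the dog-biscuit tin and hold up its outer cover

## Task

Turn the red keeper on the lid stand clockwise (seen from above) until it clicks over to the other side, then take the two nested lids together by the inner lid's wooden knob and lower them onto the dog-biscuit tin, letting go only once the inner lid sits fully home in its mouth. Then take the blue outer cover alone by its pale collar, lift it straight off and finish while still holding it level in the gripper, about 10 cm above where it sat, so that I can take it to wash; the inner lid stays seated in the tin. Do not push the tin about or move the other loose things on the bench.

Things in the scene. Friction and masses are not known exactly. Their poses are not given: they have to be found in the camera images.
- stand: fixed dark wooden lid stand, base board 225 x 120 x 12 mm; origin on the bench under the centre of the round cork pedestal (100 mm dia, top 30 mm above the bench) on which the nested lids are parked; its own x axis points from the keeper's brass post (axis 100 mm from the origin on its -x side) towards the lids
- keeper (a joint): angle (rad) of the red turn-button: 0 = its arm (48 mm long, 3 mm above the cover) points along the stand's +x over the lids; grows clockwise seen from above, stop at 1.57. A sprung detent resists with up to 0.13 N m and pushes back to 0 before its crest at 0.79; past it, it snaps on by itself to 1.57, arm clear of the lids
- keeper_grip (a point): centre of the keeper's upright red grip bar, on its turning axis, 68 mm above the bench; the bar is 40 mm long (along the arm), 12 mm wide and 30 mm tall (53 to 83 mm above the bench); the point's x axis runs along the bar and arm and turns with it
- inner_lid: loose steel lid, 140 g: disc 92 mm dia, 10 mm thick, with an upright round maple knob 25 mm dia reaching 68 mm above the origin (centre of the disc's underside). The knob stands up through the cover's collar, 28 mm proud of it while the cover lies on the disc (25 mm when both sit on the tin). Lifting the knob carries the cover along, loose on the disc
- cover: loose blue outer cover, 160 g: plate 134 mm dia, 4 mm thick; skirt 12 mm down from the plate (inside 128 mm dia); round pale collar 42 mm outer dia, 31 mm bore (3 mm play round the knob), top 30 mm above the origin, which is the centre of the plate's underside. At the start it lies on the inner lid's disc, 10 mm above that lid's origin
- tin: loose round dog-biscuit tin, 1.2 kg, 112 mm outer dia, 85 mm tall, cream with a blue band, mouth 100 mm dia; origin at the centre of its underside. A steel ledge in the mouth, 72 mm above the origin, carries the inner lid (underside at 72 mm, disc top 3 mm below the rim); the cover then rests on the rim, its origin 85 mm above the tin's
- carabiner: loose steel carabiner 87 x 53 mm, 13 mm thick, origin at its centre; leave alone
- tick_remover: loose orange plastic tick remover 90 x 18 x 6 mm, origin under its middle; leave alone
- glasses_case: loose grey hard-shell sunglasses case 66 x 160 x 50 mm, origin under its centre; leave alone
- bowl: loose blue silicone collapsible bowl 160 mm dia, 50 mm tall, origin under its centre; leave alone
- boot_brush: loose boot brush lying on the bench, origin under it; leave alone
Things that resemble listed ones, but are neither listed nor needed, are in the scene too. What is shaped like the inner_lid but green or yellow is not meant.

How it is judged:
On the way, in this order (a step that is already met when the one before it is completed fails the run):
1. the keeper is turned past its click (value of joint keeper above 1.3 rad), for 0.1 s.
2. both lids are lifted together off the stand (z of inner_lid in the frame of stand above 0.05 m and distance between cover and inner_lid below 0.02 m), for 0.1 s.
3. the lids are lowered until the inner lid is home in the tin, still gripped by its knob (z of inner_lid in the frame of tin between 0.068 and 0.076 m and horizontal distance between inner_lid and tin below 0.009 m and angle between inner_lid's own z axis and vertical below 0.08 rad and z of cover in the frame of tin below 0.09 m and horizontal distance between cover and tin below 0.014 m and angle between cover's own z axis and vertical below 0.1 rad and contact force between the fingers and inner_lid above 0.5 N), for 0.05 s.
4. the knob is let go, both lids sitting on the tin (z of inner_lid in the frame of tin between 0.068 and 0.076 m and horizontal distance between inner_lid and tin below 0.009 m and angle between inner_lid's own z axis and vertical below 0.08 rad and z of cover in the frame of tin below 0.09 m and horizontal distance between cover and tin below 0.014 m and angle between cover's own z axis and vertical below 0.1 rad and contact force between the fingers and inner_lid below 0.1 N), for 0.1 s.
At the end, for the whole second after the job is handed in: Fingers hold the cover level (0.3 rad), still, 70 mm or more above its place on the tin, touching nothing else; the inner lid lies on the ledge (4 mm in height, 9 mm of centre, 0.08 rad), untouched by the robot; the tin stands upright; the keeper is past 1.3 rad (z of inner_lid in the frame of tin between 0.068 and 0.076 m and horizontal distance between inner_lid and tin below 0.009 m and angle between inner_lid's own z axis and vertical below 0.08 rad and contact force between the fingers and cover above 1 N and z of cover in the frame of tin above 0.155 m and angle between cover's own z axis and vertical below 0.3 rad and linear speed of cover below 0.05 m/s and contact force between cover and tin below 0.1 N and contact force between each of cover, the arm, the fingers and inner_lid below 0.1 N and contact force between cover and stand below 0.1 N and contact force between inner_lid and tin above 0.2 N and angle between tin's own z axis and vertical below 0.05 rad and height (world z) of tin below 0.01 m and value of joint keeper above 1.3 rad); the arm keeps its last pose, push and grip.
It fails at once if the inner lid comes up with the cover (contact force between the fingers and cover above 1 N and contact force between the fingers and inner_lid below 0.05 N and horizontal distance between inner_lid and tin below 0.03 m and z of inner_lid in the frame of tin above 0.082 m and z of cover in the frame of tin above 0.1 m).
It fails at once if a lid is tipped far over (angle between any of inner_lid, cover's own z axis and vertical above 0.7 rad).
It fails at once if the tin is pushed about (over 40 mm) or tipped (distance of tin from where it was at the start of the episode above 0.04 m or angle between tin's own z axis and vertical above 0.3 rad).
It fails at once if a bystander is moved more than 30 mm (distance of any of carabiner, tick_remover, glasses_case, bowl, boot_brush from where it was at the start of the episode above 0.03 m).
It also fails if it takes over 61 s, if anything falls off the work surface, if the arm or the gripper's body presses on something with over 40 N, if the wrist force passes 120 N, or if a joint passes its speed limit or range.

## Robot

A 7-joint arm with a two-finger parallel gripper is mounted at the origin on the work surface. World frame = base frame: x ahead of the robot, y to its left, z up, the work surface at z = 0. Lengths are in m, angles in rad, forces in N, time in s.
With the tool pointing down it reaches from about 0.4 to 0.875 m from the base axis. Payload 6.5 kg.
Tool frame: the origin (TCP) lies midway between the tips of the shut fingers; the grasp point (between the pads) lies 19 mm behind it; z points along the fingers, y is the line along which they close (so a half turn about z gives the same grasp; the last joint's range is limited). The gripper opens to 85 mm and grips with 20 to 120 N. Pads are 22 mm wide; open, the fingers measure 114 mm over their backs; the gripper's body (76 mm by 85 mm) begins 54 mm behind the grasp point. The pads swing forward as they close: fully open they stand 13 mm farther back than shut.
Start: joints at [-1.382, 0.536, -0.004, 1.538, 0.003, 1.067, -0.071], TCP at [0.164, 0.629, 0.231] pointing down, gripper open.
Joint ranges: [-2.7, 2.7], [-0.37, 2.16], [-1.27, 1.26], [0.24, 2.4], [-1.31, 4.45], [0.19, 1.91], [-2.76, 2.76]. Speed limits (rad/s): [2.39, 2.39, 3.14, 3.14, 3.14, 3.14, 3.14].

## Interface

Orientations are given as a unit quaternion [w, x, y, z].
In Python, from workcell import r, eyes, ticket, models gives the robot as it stands.
- The arm moves only by the tool apply_moves, never from a script. Its argument "increments" is a list of rows, each a list of 3 entries, a list of its own where there are three numbers: the opening, from -1 (shut) to 1 (fully open), then the shift along the tool's x, y, z as a fraction of full scale, then the turn about the tool's z as a fraction of full scale. In form: [[claw, [x, y, z], twist], ...]. A call has 1 to 10 rows; each row shifts and turns the commanded pose from where the row before left it, along the tool's axes as they then stand; what a row does not reach is not made up. Full scale, the value 1, is 15 cm for a shift and 30 degrees for a turn. A row lasts 1/8 s, in which the tool goes at most 62.5 mm and 10.7 degrees, less where a joint would pass 70% of its speed; a pose out of reach is approached as far as the arm can. A call with a number of a shift or a turn outside -1 to 1 is refused whole. A call with a gripper value outside its range is refused whole. The fingers move at their own pace and stop on an object; "squeeze" is the grip in N (left out, the last holds). Time passes only in rows, so rows that do not move let the fingers close. It gives the time, the measured TCP pose, the force, the opening and the grip force at its end, in the units of the state.
- r.get_obs(): the state, without advancing time (a new reading comes with each control period).
- eyes.snapshot(name): name is "scene" or "top" or "wrist"; returns the picture (384x512x3 uint8, blue, green, red); there is no depth.
- eyes.camera_info(name): a dict with "camera_matrix" (3x3 intrinsics, pixels), "R" (3x3) and "t" (3): a world point X has camera coordinates R X + t; the wrist camera has in their place "tool_from_camera" (4x4, takes a point from camera to tool coordinates, whose origin is the TCP and whose axes are the flange's). Camera axes: x right, y down, z forward; pixel columns grow to the right and rows downward; lengths in m; the calibration is good to about 2 mm. A picture is of the moment at which its call begins: read the wrist's pose just before it. camera_info takes no time and is no camera call.
- ticket.sign_off(): hands the job in; it is judged then, once.
Trained networks look in the newest picture that a camera, given by its name, has taken for a name from the list of things; names that differ only in an ending like _2 or _b are one class to them, and where a whole thing is asked for, a point or a joint stands for the part that bears it (a point fixed in the world has none). Each returns a list of dicts, best first, with "p" (0 to 1); they miss things now and then, are a little off and sometimes report something else, mostly with a low value. They report only what shows in the picture. A call takes as long as a camera call. They do not tell look-alikes from the thing itself.
- models.recognise(camera, query): "location" ([column, row] in pixels, amid what is visible of it).
- models.cut_out(camera, query): "mask" (384x512 bool, what is visible of it) and "location" ([column, row] in pixels, amid what is visible of it).
The state is a dict: "t": time; "joints": joint angles; "qvel": joint speeds; "joint_efforts": joint torques, N m; "tcp_pos": TCP position; "tool_rot": TCP orientation; "force": force on the tool from outside, world axes, zero at the start; "torque": the same for the moment, N m; "finger_gap": finger opening in m; "gripper_force": force on a finger pad.
Only numpy, scipy, OpenCV 4.12 (cv2) and the standard library are available. Lean on these libraries where they do the work, as an engineer would, in place of code of your own. Each camera call takes 0.05 s, during which the arm holds its last target. There are 200 camera calls.

## Working session

There is one attempt and no reset: what is moved stays moved. The work goes in short steps, Python scripts to look and compute and a tool call to move; the robot and the scene stay as the last step left them, time stands still between calls to the robot, and variables do not carry over. Pictures are saved under pics/ and viewed, at most 11 in all, crops included, and the job is handed in when it is done.

Besides the shell and the picture viewer there is one more tool, called after ">>>" by a JSON object that holds its "name" and its "arguments". apply_moves: Moves the arm, as the interface text tells. Its arguments: {"type":"object","properties":{"increments":{"type":"array"},"squeeze":{"type":"number"}},"required":["increments"]}

```bash
mkdir -p pics; ls
python3 - <<'E'
from workcell import r, eyes, models
import cv2, numpy as np
for n in("scene","top"):
    im=eyes.snapshot(n); cv2.imwrite(f"pics/{n}0.png",im)
    c=eyes.camera_info(n); print(n,np.round(c["camera_matrix"],1).tolist(),np.round(c["R"],3).tolist(),np.round(c["t"],3).tolist())
    for q in("stand","keeper_grip","inner_lid","cover","tin"):
        print(q,[(np.round(d["location"],1).tolist(),round(d["p"],2)) for d in models.recognise(n,q)])
a=cv2.imread("pics/scene0.png");b=cv2.imread("pics/top0.png")
print(r.get_obs())
E
```

```text
pics
scene [[419.3, 0.0, 253.1], [0.0, 419.3, 196.0], [0.0, 0.0, 1.0]] [[0.643, 0.766, 0.0], [0.588, -0.493, -0.641], [-0.491, 0.413, -0.767]] [-0.466, -0.273, 1.338]
stand [([146.1, 215.6], 0.87)]
keeper_grip [([163.1, 236.1], 0.66), ([137.2, 202.7], 0.62)]
inner_lid [([128.4, 313.6], 0.9), ([86.9, 265.9], 0.6), ([154.9, 217.7], 0.47)]
cover [([189.4, 189.1], 0.62)]
tin [([277.7, 162.5], 0.66)]
top [[445.0, 0.0, 257.9], [0.0, 445.0, 191.3], [0.0, 0.0, 1.0]] [[0.005, -0.999, 0.032], [-0.983, -0.011, -0.184], [0.184, -0.03, -0.982]] [0.078, 0.615, 1.205]
stand [([324.9, 253.8], 0.9)]
keeper_grip [([332.1, 255.1], 0.56)]
inner_lid [([389.4, 236.9], 0.83), ([379.5, 183.9], 0.66)]
cover [([328.0, 256.1], 0.72), ([328.0, 221.2], 0.63)]
tin [([203.7, 210.4], 0.75)]
{'t': 0.6, 'joints': array([-1.38220848,  0.53633462, -0.00438269,  1.5379032 ,  0.0026138 ,
        1.06730829, -0.07119884]), 'qvel': array([ 0.00156031, -0.00042597, -0.00011397,  0.00048748,  0.00102648,
        0.00090015, -0.00031846]), 'joint_efforts': array([-8.33210943e-04, -5.83075261e+01,  1.04751382e+00, -2.59337121e+01,
        1.25207638e-02,  2.05360753e-03,  6.46827360e-06]), 'tcp_pos': array([0.16383897, 0.62900868, 0.23133121]), 'tool_rot': array([2.64275585e-05, 1.27035006e-01, 9.91898234e-01, 2.46227094e-05]), 'force': array([0.8199835 , 0.19192872, 0.19603802]), 'torque': array([-0.0371383 , -0.04966768, -0.0050414 ]), 'gripper_force': 0.0, 'finger_gap': 0.08534716190784955}
```

View pics/top0.png

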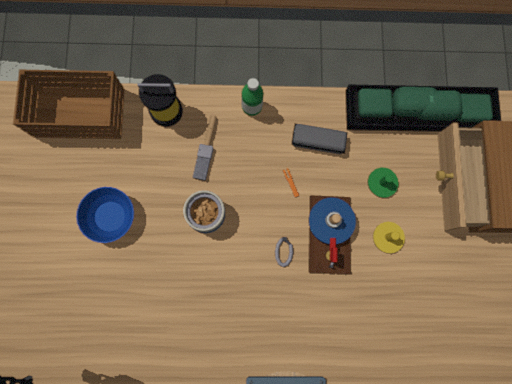

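View pics/scene0.png

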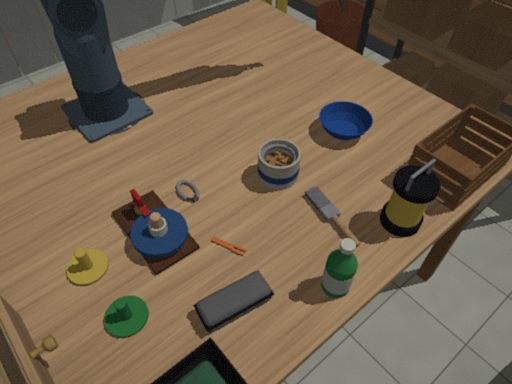

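The top view shows the blue cover with the maple knob on the dark stand at (332,221), with the red keeper at (333,250). The tin is at (204,212), the green look-alike lid at (383,182) and the yellow one at (389,237). The lid under the blue cover on the stand, with the maple knob, is the one meant. I'll confirm it in a crop and measure.

```bash
cat > h.py <<'E'
from workcell import r, eyes, models
import cv2, numpy as np
from scipy.optimize import least_squares
from scipy.spatial.transform import Rotation as Ro
def cam(n):
    c=eyes.camera_info(n); K=np.array(c["camera_matrix"])
    if "R" in c: return K,np.array(c["R"]),np.array(c["t"])
    o=r.get_obs(); q=o["tool_rot"]; T=np.eye(4); T[:3,:3]=Ro.from_quat([q[1],q[2],q[3],q[0]]).as_matrix(); T[:3,3]=o["tcp_pos"]
    W=np.linalg.inv(T@np.array(c["tool_from_camera"])); return K,W[:3,:3],W[:3,3]
def unproj(C,uv,z):
    K,R,t=C; uv=np.atleast_2d(uv).astype(float)
    d=(np.c_[uv,np.ones(len(uv))]@np.linalg.inv(K).T)@R; o=-R.T@t
    return (o+d*((z-o[2])/d[:,2])[:,None])[:,:2]
def proj(C,X):
    K,R,t=C; p=(np.atleast_2d(X)@R.T+t)@K.T; return p[:,:2]/p[:,2:]
def big(m):
    n,l,s,_=cv2.connectedComponentsWithStats(m.astype(np.uint8)); 
    return (l==1+np.argmax(s[1:,4])) if n>1 else m
def silh(C,shape,rings):
    """mask of a solid of revolution's outline: rings=[(r,z)], shape=(x,y)"""
    a=np.linspace(0,2*np.pi,60)
    P=np.vstack([np.c_[shape[0]+q*np.cos(a),shape[1]+q*np.sin(a),0*a+z] for q,z in rings])
    return cv2.convexHull(proj(C,P).astype(np.float32))
def fit(C,mask,rings,x0):
    """centre of round body whose hull matches that of the mask"""
    pts=cv2.convexHull(cv2.findNonZero(mask.astype(np.uint8))).reshape(-1,2).astype(float)
    f=lambda x:[cv2.pointPolygonTest(silh(C,x,rings),(float(u),float(v)),True)-.3 for u,v in pts]
    s=least_squares(f,x0,loss="soft_l1",diff_step=1e-3); return s.x,np.sqrt(np.mean(np.square(f(s.x))))
def hsv(im,lo,hi): return cv2.inRange(cv2.cvtColor(im,cv2.COLOR_BGR2HSV),np.array(lo),np.array(hi))>0
def tool(): 
    o=r.get_obs();q=o["tool_rot"];return o["tcp_pos"],Ro.from_quat([q[1],q[2],q[3],q[0]]).as_matrix()
def move(target,yaw=None):
    """shift in tool units (fraction of 15 cm) and twist (fraction of 30 deg) so that tool y axis lies along yaw (mod pi)"""
    p,R=tool(); d=R.T@(np.array(target)-p)/.15; print("shift total",np.round(d,3))
    if yaw is not None:
        cur=np.arctan2(R[1,1],R[0,1]); e=(yaw-cur+np.pi/2)%np.pi-np.pi/2
        print("yaw err deg",np.degrees(e),"twist total",-np.degrees(e)/30)
E
cat > a.py <<'E'
from h import *
crops=[]
for n,g in(("scene",(155,232)),("top",(332,235))):
    im=eyes.snapshot(n);C=cam(n)
    crops.append(cv2.resize(im[g[1]-50:g[1]+50,g[0]-50:g[0]+50],(400,400),interpolation=cv2.INTER_CUBIC))
    red=hsv(im,(0,150,80),(8,255,255))|hsv(im,(172,150,80),(180,255,255))
    w=np.zeros_like(red);w[g[1]-50:g[1]+50,g[0]-50:g[0]+50]=1
    blue=big(hsv(im,(95,120,40),(125,255,255))&w)
    x0=unproj(C,[np.argwhere(blue).mean(0)[::-1]],.044)[0]
    print(n,"cover",fit(C,blue,[(.067,.044),(.067,.028)],x0))
    red=big(red&w);ys,xs=np.nonzero(red);print("red",xs.mean(),ys.mean(),len(xs),unproj(C,[[xs.mean(),ys.mean()]],.06))
    for d in models.cut_out(n,"tin")[:2]:
        m=d["mask"]; x0=unproj(C,[d["location"]],.06)[0]
        print(n,"tin",d["p"],d["location"],m.sum(),fit(C,m,[(.056,0),(.056,.085)],x0))
cv2.imwrite("pics/c1.png",np.hstack(crops))
E
python3 a.py
```

```text
scene cover (array([ 0.53569349, -0.1331545 ]), np.float64(0.6057301200084092))
red 140.28901734104045 202.9364161849711 173 [[ 0.45142691 -0.12850632]]
scene tin 0.6 [279.7, 160.5] 1887 (array([0.55553285, 0.23131564]), np.float64(0.1943281397165567))
top cover (array([ 0.53485323, -0.12965336]), np.float64(0.4188233645978084))
red 333.04545454545456 250.22727272727272 176 [[ 0.44930785 -0.12632379]]
top tin 0.62 [204.2, 212.8] 1428 (array([0.55427882, 0.23371155]), np.float64(0.3784138328071401))
top tin 0.4 [329.6, 249.6] 199 (array([ 0.44947084, -0.07250715]), np.float64(3.899801777609428))
```

View pics/c1.png

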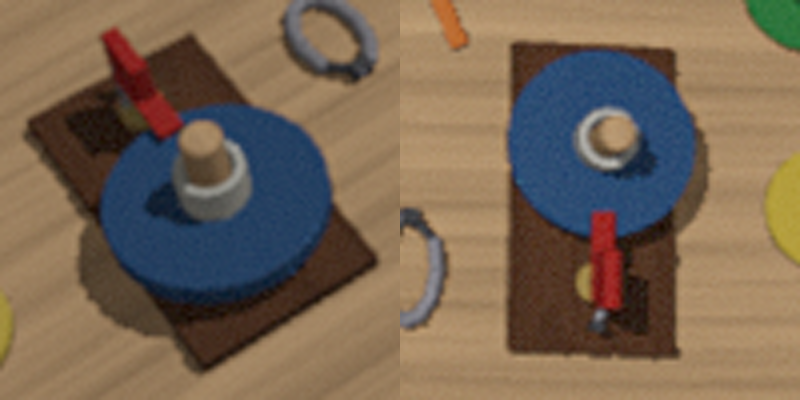

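The crop confirms it: a blue cover with a pale collar and a maple knob inside on the stand. The red arm reaches over the cover's edge. Green and yellow are decoys. Moving toward the tin first to look with the wrist camera.

>>> {"name": "apply_moves", "arguments": {"increments": [[1,[-0.318,-0.19,-0.013],0],[1,[-0.318,-0.19,-0.013],0],[1,[-0.318,-0.19,-0.013],0],[1,[-0.318,-0.19,-0.013],0],[1,[-0.318,-0.19,-0.013],0],[1,[-0.318,-0.19,-0.013],0],[1,[-0.318,-0.19,-0.013],0],[1,[-0.318,-0.19,-0.013],0],[1,[-0.318,-0.19,-0.013],0],[1,[-0.318,-0.19,-0.013],0]], "squeeze": 40}}

```text
t: 2.05
tcp_pos: [0.5548, 0.2317, 0.2511]
tool_rot: [0.0, 0.127, 0.992, 0.0]
force: [-0.1, -0.3, 0.2]
finger_gap: 0.0856
gripper_force: 0.0
```

Run:
```python
from h import *
o=r.get_obs();print(np.round(o["joints"],3),o["tcp_pos"],o["t"])
print(np.round(eyes.camera_info("wrist")["tool_from_camera"],3))
im=eyes.snapshot("wrist");cv2.imwrite("pics/w1.png",im);C=cam("wrist")
print("tin projected",proj(C,[[.555,.2325,.085]]))
for d in models.cut_out("wrist","tin")[:2]:
    m=d["mask"];print(d["p"],d["location"],m.sum(),fit(C,m,[(.056,0),(.056,.085)],[.555,.2325]))
move([.435,-.13,.25],np.pi/2)
```

```text
[-0.586  0.433  0.156  1.662 -0.075  1.052  0.91 ] [0.55477158 0.23173844 0.25112411] 2.05
[[-0.001 -0.954 -0.298  0.076]
 [ 1.    -0.001 -0.001  0.   ]
 [ 0.    -0.298  0.954 -0.142]
 [ 0.     0.     0.     1.   ]]
tin projected [[262.92037931 157.45361472]]
0.72 [252.8, 161.8] 11149 (array([0.56130522, 0.22135207]), np.float64(0.8611447093977791))
0.37 [2.8, 234.5] 77 (array([0.57996358, 0.0155444 ]), np.float64(1.783512763134082))
shift total [ 0.173 -2.504  0.014]
yaw err deg 15.182979043395967 twist total -0.5060993014465323
```

View pics/w1.png

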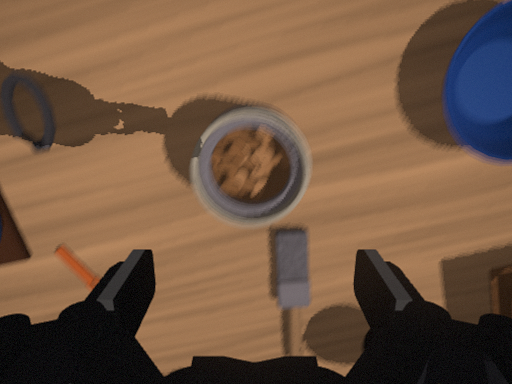

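```bash
cat > b.py <<'E'
from h import *
print(r.get_obs()["qvel"].round(3)); C=cam("wrist");im=eyes.snapshot("wrist");print(r.get_obs()["tcp_pos"])
for d in models.cut_out("wrist","tin")[:1]:
    m=d["mask"];print(d["p"],d["location"],m.sum(),fit(C,m,[(.056,0),(.056,.085)],[.555,.2325]))
g=cv2.cvtColor(im,cv2.COLOR_BGR2GRAY)
c=cv2.HoughCircles(g,cv2.HOUGH_GRADIENT,1,20,param1=80,param2=20,minRadius=30,maxRadius=75);print(c[0][:5])
print(proj(C,[[.555,.2325,.085]]))
for n in("scene","top"):
    Cn=cam(n);eyes.snapshot(n);
    for d in models.cut_out(n,"tin")[:1]: print(n,d["location"],d["mask"].sum(),fit(Cn,d["mask"],[(.056,0),(.056,.085)],[.555,.2325]))
E
python3 b.py
```

```text
[-0.063 -0.013 -0.079  0.036 -0.029  0.002 -0.065]
[0.55590546 0.2292625  0.25095164]
0.95 [258.3, 157.3] 11356 (array([0.55422149, 0.2307983 ]), np.float64(0.5063225900331766))
[[259.5 154.5  56.1]
 [275.5 166.5  41.3]
 [241.5 144.5  40.2]
 [247.5 170.5  41.4]
 [268.5 135.5  35.8]]
[[260.83186358 160.83697679]]
scene [279.0, 163.8] 1879 (array([0.55561936, 0.23118913]), np.float64(0.27373156726359443))
```

>>> {"name": "apply_moves", "arguments": {"increments": [[1,[0.025,-0.358,0],0],[1,[0.025,-0.358,0],0],[1,[0.025,-0.358,0],0],[1,[0.025,-0.358,0],0],[1,[0.025,-0.358,0],0],[1,[0.025,-0.358,0],0],[1,[0.025,-0.358,0],0],[1,[0,0,0],-0.253],[1,[0,0,0],-0.253],[1,[0,0,0],0]]}}

```text
t: 3.7
tcp_pos: [0.4336, -0.1233, 0.2509]
tool_rot: [0.0, -0.005, 1.0, 0.0]
force: [-0.2, 0.0, 0.5]
finger_gap: 0.0853
gripper_force: 0.0
```

>>> {"name": "apply_moves", "arguments": {"increments": [[1,[0,0,0],0],[1,[0,0,0],0]]}}

```text
t: 3.95
tcp_pos: [0.4335, -0.1238, 0.2508]
tool_rot: [0.0, -0.005, 1.0, 0.0]
force: [-0.8, 0.0, 0.7]
finger_gap: 0.0853
gripper_force: 0.0
```

```bash
cat > c.py <<'E'
from h import *
o=r.get_obs();print(np.round(o["joints"],3),o["tcp_pos"],o["qvel"].round(3))
C=cam("wrist");im=eyes.snapshot("wrist");cv2.imwrite("pics/w2.png",im)
blue=big(hsv(im,(95,120,30),(125,255,255)))
print("cover",fit(C,blue,[(.067,.044),(.067,.028)],[.535,-.131]))
red=big(hsv(im,(0,150,60),(8,255,255))|hsv(im,(172,150,60),(180,255,255)))
c=cv2.minAreaRect(cv2.findNonZero(red.astype(np.uint8)));b=cv2.boxPoints(c);print("red",np.round(b).tolist(),unproj(C,b,.083).round(4).tolist())
for d in models.cut_out("wrist","stand")[:1]:
    m=d["mask"];c=cv2.minAreaRect(cv2.findNonZero(big(m).astype(np.uint8)));b=cv2.boxPoints(c);print(d["p"],b.round().tolist(),unproj(C,b,.012).round(4).tolist())
E
python3 c.py
```

```text
[-0.092  0.168  0.304  2.035 -0.062  0.947  1.824] [ 0.43353307 -0.12380329  0.25080591] [ 0.002  0.     0.001 -0.002  0.001  0.     0.007]
cover (array([ 0.5350278 , -0.13234961]), np.float64(1.1727635176669566))
red [[241.0, 144.0], [257.0, 144.0], [257.0, 207.0], [241.0, 207.0]] [[0.4125, -0.136], [0.4124, -0.1214], [0.4735, -0.1207], [0.4737, -0.1362]]
0.64 [[191.0, 207.0], [197.0, 104.0], [307.0, 110.0], [301.0, 213.0]] [[0.5002, -0.1979], [0.3816, -0.1857], [0.3877, -0.067], [0.5075, -0.068]]
```

View pics/w2.png

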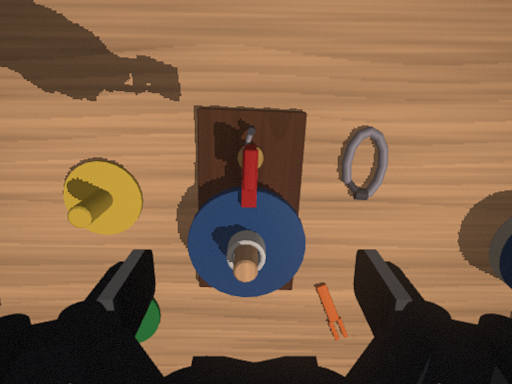

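The wrist view shows the red keeper bar at px (249,150), its arm running to (249,207) over the cover centred at (247,242). The carabiner at (365,163) is clear. The keeper axis is at about (0.434,-0.129), so I'll descend on the bar.

>>> {"name": "apply_moves", "arguments": {"increments": [[1,[0,-0.037,0.25],0],[1,[0,0,0.25],0],[1,[0,0,0.25],0],[0.2,[0,0,0.25],0],[0.0,[0,0,0.17],0],[0.0,[0,0,0.17],0],[0.0,[0,0,0],0],[0,[0,0,0],0]]}}

```text
t: 5.05
tcp_pos: [0.434, -0.1299, 0.0505]
tool_rot: [0.0, -0.005, 1.0, -0.0]
force: [-0.0, -0.4, 0.2]
finger_gap: 0.0428
gripper_force: 0.0
```

>>> {"name": "apply_moves", "arguments": {"increments": [[-1,[0,0,0],0],[-1,[0,0,0],0],[-1,[0,0,0],0],[-1,[0,0,0],0],[-1,[0,0,0],0]], "squeeze": 50}}

```text
t: 5.68
tcp_pos: [0.4343, -0.1283, 0.0509]
tool_rot: [0.001, -0.005, 1.0, 0.001]
force: [-0.8, 4.6, 8.9]
finger_gap: 0.0129
gripper_force: 48.8
```

>>> {"name": "apply_moves", "arguments": {"increments": [[-1,[0,0.01,-0.007],0.2],[-1,[0,0,0],0.2],[-1,[0,0,0],0.2],[-1,[0,0,0],0.2],[-1,[0,0,0],0.2],[-1,[0,0,0],0.2]]}}

```text
t: 6.42
tcp_pos: [0.4348, -0.1264, 0.0512]
tool_rot: [0.001, 0.305, 0.952, 0.001]
force: [3.2, 4.0, -7.8]
finger_gap: 0.0131
gripper_force: 50.1
```

>>> {"name": "apply_moves", "arguments": {"increments": [[-1,[0,0,0],0.25],[-1,[0,0,0],0.25],[-1,[0,0,0],0.25],[-1,[0,0,0],0.25],[-1,[0,0,0],0.25],[-1,[0,0,0],0.25],[-1,[0,0,0],0.25],[-1,[0,0,0],0],[-1,[0,0,0],0]]}}

```text
t: 7.55
tcp_pos: [0.4373, -0.1251, 0.0513]
tool_rot: [0.001, 0.693, 0.721, 0.003]
force: [8.9, 6.7, -11.9]
finger_gap: 0.0129
gripper_force: 49.6
```

>>> {"name": "apply_moves", "arguments": {"increments": [[0,[0,0,0],0],[0,[0,0,0],0],[0,[0,0,-0.25],0],[0,[0,0,-0.3],0],[0,[0,0,-0.3],0],[0,[0,0,-0.3],0],[0,[0,0,0],-0.35],[0,[0,0,0],-0.35],[0,[0,0,0],-0.35],[0,[0,0,0],-0.35]]}}

```text
t: 8.8
tcp_pos: [0.4329, -0.1285, 0.2234]
tool_rot: [-0.0, 0.388, 0.922, 0.0]
force: [-0.6, -0.4, 0.1]
finger_gap: 0.0426
gripper_force: 0.0
```

>>> {"name": "apply_moves", "arguments": {"increments": [[1,[0,0,0],-0.35],[1,[0,0,0],-0.35],[1,[0,0,0],-0.35],[1,[0,0,0],-0.35],[1,[0,0,0],0],[1,[0,0,0],0],[1,[0,0,0],0]]}}

```text
t: 9.68
tcp_pos: [0.4334, -0.1283, 0.2233]
tool_rot: [-0.0, 0.035, 0.999, -0.0]
force: [0.3, -0.6, -0.2]
finger_gap: 0.0852
gripper_force: 0.0
```

```bash
cat > c2.py <<'E'
from h import *
o=r.get_obs();print(np.round(o["joints"],3),o["tcp_pos"],o["qvel"].round(3))
C=cam("wrist");im=eyes.snapshot("wrist");cv2.imwrite("pics/w3.png",im)
blue=big(hsv(im,(95,120,30),(125,255,255)))
print("cover",fit(C,blue,[(.067,.044),(.067,.028)],[.535,-.131]))
red=big(hsv(im,(0,150,60),(8,255,255))|hsv(im,(172,150,60),(180,255,255)))
b=cv2.boundingRect(red.astype(np.uint8));print("red",b)
p=proj(C,[.535,-.131,.098])[0];u,v=p.astype(int);print("knob top proj",p)
cv2.imwrite("pics/c3.png",np.hstack([im,cv2.resize(im[v-40:v+40,max(u-40,0):u+40],(384,384))])[:, :800] if False else cv2.resize(im[v-100:v+60,u-80:u+80],(560,560),interpolation=cv2.INTER_CUBIC)); print("crop origin",u-80,v-100,"x3.5")
E
python3 c2.py
```

```text
[-0.358  0.234  0.634  2.076 -0.179  0.883  1.877] [ 0.43339135 -0.12827473  0.22334135] [-0.    -0.001 -0.003 -0.001 -0.    -0.     0.01 ]
cover (array([ 0.53562153, -0.1321967 ]), np.float64(1.233341979963525))
red (203, 161, 76, 26)
knob top proj [259.25767823 287.8152591 ]
crop origin 179 187 x3.5
```

View pics/c3.png

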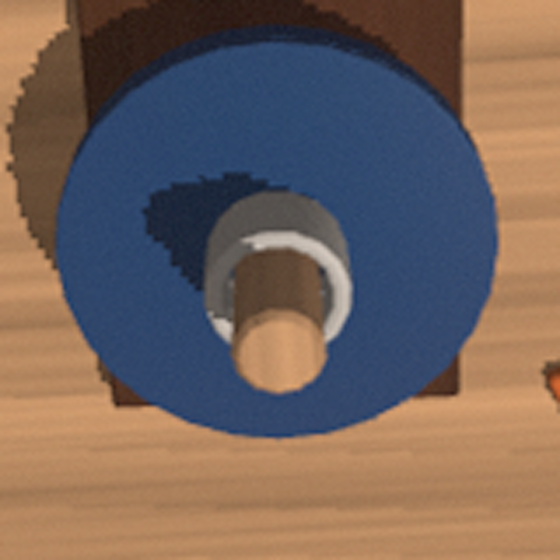

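The keeper has turned: its bar now lies across (76x26 px). The knob top at px (259,287) matches the estimate (0.535,-0.131). Next is the knob.

>>> {"name": "apply_moves", "arguments": {"increments": [[1,[-0.339,0.015,0],0],[1,[-0.338,0.015,0],0],[0.3,[0,0,0.3],0],[0.3,[0,0,0.3],0],[0.3,[0,0,0.19],0],[0.3,[0,0,0.1],0],[0.3,[0,0,0.1],0],[0.3,[0,0,0],0],[0.3,[0,0,0],0]]}}

```text
t: 10.85
tcp_pos: [0.5358, -0.1309, 0.0757]
tool_rot: [0.001, 0.034, 0.999, -0.0]
force: [0.0, 0.0, 0.1]
finger_gap: 0.0555
gripper_force: 0.0
```

>>> {"name": "apply_moves", "arguments": {"increments": [[-1,[0,0,0],0],[-1,[0,0,0],0],[-1,[0,0,0],0],[-1,[0,0,0],0],[-1,[0,0,0],0]], "squeeze": 50}}

```text
t: 11.48
tcp_pos: [0.5356, -0.131, 0.0756]
tool_rot: [0.001, 0.034, 0.999, -0.0]
force: [-0.9, 0.2, 6.6]
finger_gap: 0.0231
gripper_force: 49.1
```

>>> {"name": "apply_moves", "arguments": {"increments": [[-1,[0,0,-0.05],0],[-1,[0,0,-0.1],0],[-1,[0,0,-0.15],0],[-1,[0,0,-0.15],0],[-1,[0,0,-0.15],0],[-1,[0,0,-0.15],0],[-1,[0,0,-0.15],0],[-1,[0,0,-0.1],0],[-1,[0,0,0],0],[-1,[0,0,0],0]]}}

```text
t: 12.72
tcp_pos: [0.5346, -0.1304, 0.2241]
tool_rot: [-0.001, 0.034, 0.999, 0.0]
force: [-0.2, -0.1, -3.3]
finger_gap: 0.0231
gripper_force: 49.4
```

Run:
```python
from h import *
C=cam("scene");im=eyes.snapshot("scene")
C2=cam("wrist");w=eyes.snapshot("wrist")
p=proj(C,[.535,-.131,.2])[0].astype(int)
x,y=max(p[0]-90,0),max(p[1]-90,0)
cv2.imwrite("pics/l1.png",np.hstack([cv2.resize(im[y:y+190,x:x+190],(400,400),interpolation=cv2.INTER_CUBIC),cv2.resize(w,(400,400))]))
for n,CC,z in(("scene",C,.15),):
    b=hsv(im,(95,120,40),(125,255,255)); m=np.zeros_like(b); m[y:y+190,x:x+190]=1
o=r.get_obs();print(o["tcp_pos"],np.round(o["joints"],3),o["force"])
for d in models.cut_out("scene","tin")[:1]: print(fit(C,d["mask"],[(.056,0),(.056,.085)],[.555,.2325]))
eyes.snapshot("top")
for d in models.cut_out("top","tin")[:1]: print(fit(cam("top"),d["mask"],[(.056,0),(.056,.085)],[.555,.2325]))
```

```text
[ 0.53446908 -0.1304497   0.22392012] [-0.307  0.425  0.605  1.839 -0.288  0.968  1.925] [-0.36858513 -0.34654968 -3.63471192]
(array([0.55519995, 0.23080707]), np.float64(0.3739666581866908))
(array([0.5542399 , 0.23413198]), np.float64(0.49312139657372883))
```

View pics/l1.png

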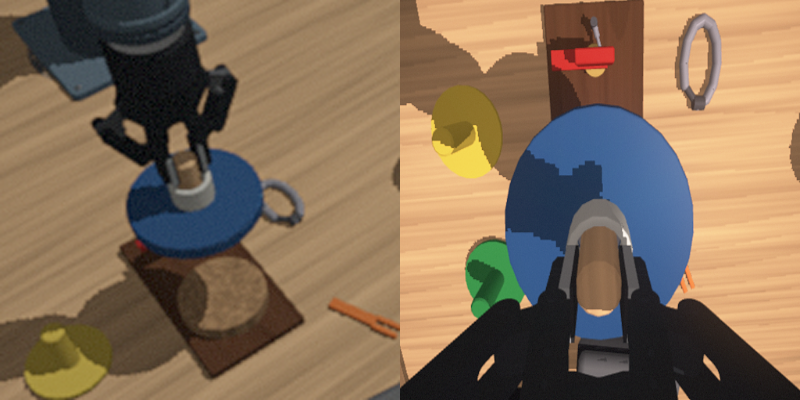

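Both lids came up together and level, clear of the cork pedestal, and the keeper stays turned. I'll stop beside the tin and re-measure it with the wrist camera.

>>> {"name": "apply_moves", "arguments": {"increments": [[-1,[0,0.1,-0.1],0],[-1,[-0.01,0.2,-0.1],0],[-1,[-0.01,0.25,0],0],[-1,[-0.01,0.25,0],0],[-1,[-0.01,0.25,0],0],[-1,[0,0.2,0],0],[-1,[0,0.15,0],0],[-1,[0,0,0],0],[-1,[0,0,0],0],[-1,[0,0,0],0]]}}

```text
t: 14.22
tcp_pos: [0.5554, 0.077, 0.2549]
tool_rot: [0.0, 0.035, 0.999, -0.0]
force: [0.3, 0.7, -3.2]
finger_gap: 0.0229
gripper_force: 49.6
```

Run:
```python
from h import *
print(r.get_obs()["qvel"].round(3)); C=cam("wrist");im=eyes.snapshot("wrist");cv2.imwrite("pics/w5.png",im)
for d in models.cut_out("wrist","tin")[:1]:
    m=d["mask"];x,e=fit(C,m,[(.056,0),(.056,.085)],[.555,.2325]);print(d["p"],d["location"],m.sum(),x,e)
    q=im.copy()
    for xy,c in((x,(0,255,0)),):
        for rr,z in((.056,.085),(.050,.085),(.056,0)):
            cv2.polylines(q,[silh(C,xy,[(rr,z)]).astype(int)],True,c,1)
    u,v=proj(C,[*x,.05])[0].astype(int); x0=min(max(u-80,0),352);y0=min(max(v-80,0),224)
    cv2.imwrite("pics/w5c.png",cv2.resize(q[y0:y0+160,x0:x0+160],(560,560)))
move([.5547,.2322,.2541])
```

```text
[-0.001 -0.002 -0.004 -0.003 -0.     0.003 -0.002]
0.61 [413.4, 145.5] 12643 [0.55480979 0.23018727] 0.5540621765327801
shift total [0.077 1.029 0.005]
```

View pics/w5c.png

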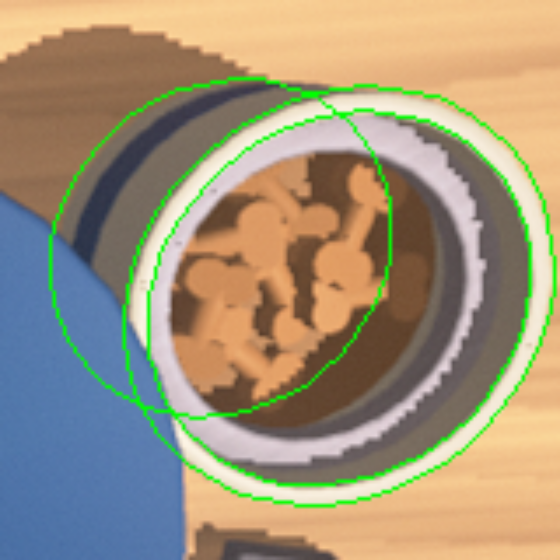

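The tin fit lies on the rim to about 1 mm, giving a tin centre of (0.555,0.2305). Moving over it and lowering to just above the rim.

>>> {"name": "apply_moves", "arguments": {"increments": [[-1,[0.01,0.12,0],0],[-1,[0.017,0.22,0],0],[-1,[0.02,0.25,0],0],[-1,[0.015,0.23,0],0],[-1,[0.012,0.2,0],0],[-1,[0,0,0.15],0],[-1,[0,0,0.3],0],[-1,[0,0,0.3],0],[-1,[0,0,0],0],[-1,[0,0,0],0]]}}

```text
t: 15.58
tcp_pos: [0.5559, 0.2328, 0.144]
tool_rot: [0.001, 0.034, 0.999, 0.001]
force: [0.5, -0.1, -2.6]
finger_gap: 0.0229
gripper_force: 50.1
```

Run:
```python
from h import *
move([.555,.2306,.1175])
C=cam("scene");im=eyes.snapshot("scene");p=proj(C,[.555,.231,.1])[0].astype(int)
w=np.zeros(im.shape[:2],bool);w[p[1]-70:p[1]+60,p[0]-60:p[0]+60]=1
b=big(hsv(im,(95,120,40),(125,255,255))&w)
print(b.sum(),fit(C,b,[(.067,.111),(.067,.095)],[.555,.2306]))
cv2.imwrite("pics/s5.png",cv2.resize(im[p[1]-70:p[1]+60,p[0]-65:p[0]+65],(520,520),interpolation=cv2.INTER_CUBIC))
```

```text
shift total [ 0.005 -0.015  0.176]
1162 (array([0.55570135, 0.23513487]), np.float64(0.9908322016907883))
```

View pics/s5.png

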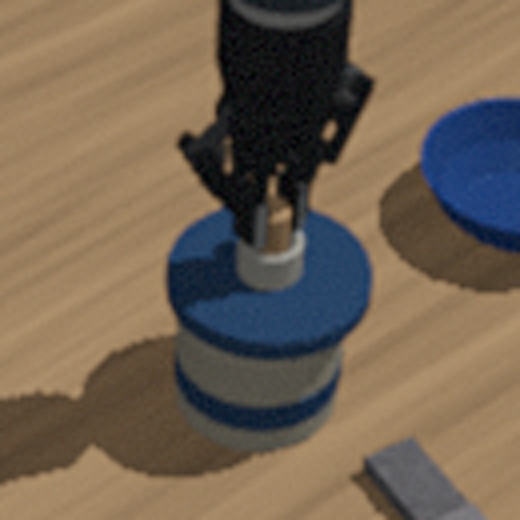

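The cover hangs level and centred over the tin. Lowering slowly.

>>> {"name": "apply_moves", "arguments": {"increments": [[-1,[0.005,-0.013,0.02],0],[-1,[0,0,0.03],0],[-1,[0,0,0.03],0],[-1,[0,0,0.03],0],[-1,[0,0,0.02],0],[-1,[0,0,0.02],0],[-1,[0,0,0],0],[-1,[0,0,0],0]]}}

```text
t: 16.62
tcp_pos: [0.5542, 0.23, 0.1201]
tool_rot: [0.0, 0.034, 0.999, 0.0]
force: [-1.0, 0.9, -2.1]
finger_gap: 0.0231
gripper_force: 50.2
```

>>> {"name": "apply_moves", "arguments": {"increments": [[-1,[0,0,0.007],0],[-1,[0,0,0.007],0],[-1,[0,0,0.006],0],[-1,[0,0,0],0],[-1,[0,0,0],0]]}}

```text
t: 17.25
tcp_pos: [0.554, 0.2299, 0.1176]
tool_rot: [-0.0, 0.034, 0.999, 0.0]
force: [-3.1, -1.1, 6.7]
finger_gap: 0.0234
gripper_force: 51.1
```

The force has reversed to +6.7 N at the expected height (inner lid at about 72 mm), so the inner lid is seated. Releasing.

>>> {"name": "apply_moves", "arguments": {"increments": [[-0.2,[0,0,0],0],[0.3,[0,0,0],0],[0.3,[0,0,0],0],[0.6,[0,0,0],0],[0.6,[0,0,-0.2],0],[0.6,[0,0,-0.3],0],[0.6,[0,0,-0.2],0],[1,[0,0,0],0],[1,[0,0,0],0],[1,[0,0,0],0]]}}

```text
t: 18.5
tcp_pos: [0.5532, 0.2297, 0.2205]
tool_rot: [-0.001, 0.034, 0.999, -0.001]
force: [0.1, 0.0, 0.3]
finger_gap: 0.0854
gripper_force: 0.0
```

Run:
```python
from h import *
print(r.get_obs()["tcp_pos"],r.get_obs()["qvel"].round(3))
C=cam("wrist");im=eyes.snapshot("wrist")
b=big(hsv(im,(95,120,30),(125,255,255)));
h=np.r_[proj(C,[.5545,.2305,.14]),proj(C,[.5545,.2305,.089])];print(h)
print("cover wrist",b.sum(),fit(C,b,[(.067,.089),(.067,.073)],[.555,.2306]))
q=im.copy()
for rr,z,c in((.0125,.140,(0,255,0)),(.021,.115,(0,0,255)),(.067,.089,(0,255,255))): cv2.polylines(q,[silh(C,(.5545,.2305),[(rr,z)]).astype(int)],True,c,1)
cv2.imwrite("pics/w6.png",q)
C=cam("scene");im=eyes.snapshot("scene");p=proj(C,[.555,.231,.1])[0].astype(int)
w=np.zeros(im.shape[:2],bool);w[p[1]-70:p[1]+28,p[0]-60:p[0]+60]=1
for d in models.cut_out("scene","cover")[:2]: print(d["p"],d["location"],d["mask"].sum(),fit(C,d["mask"],[(.067,.089),(.067,.073),(.021,.115)],[.555,.2306]))
for d in models.cut_out("scene","tin")[:1]: print(d["location"])
```

```text
[0.55315806 0.22968794 0.22053805] [-0.001  0.001  0.002 -0.002  0.     0.003 -0.001]
[[255.62316981 198.99314265]
 [255.45402491 178.85331995]]
cover wrist 16030 (array([0.55296959, 0.23243253]), np.float64(1.2834243116623119))
0.74 [280.0, 151.8] 1476 (array([0.55375822, 0.23299302]), np.float64(0.4062724024737681))
[277.0, 176.4]
```

View pics/w6.png

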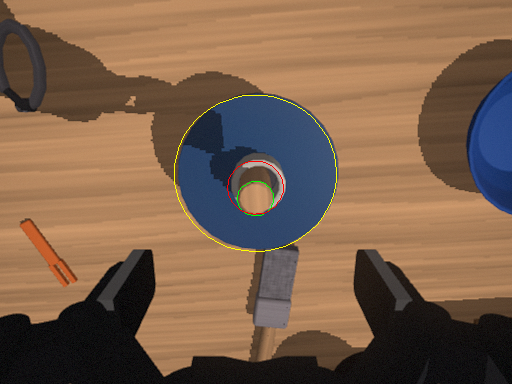

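The knob at (256,198), collar and cover at (255,175) sit on the predicted outlines: level, centred and home. Next is the collar.

>>> {"name": "apply_moves", "arguments": {"increments": [[1,[-0.002,0.014,0.2],0],[1,[0,0,0.25],0],[1,[0,0,0.2],0],[0.7,[0,0,0.12],0],[0.7,[0,0,0.087],0],[0.7,[0,0,0],0],[0.7,[0,0,0],0],[0.7,[0,0,0],0]], "squeeze": 40}}

```text
t: 19.7
tcp_pos: [0.555, 0.2323, 0.0942]
tool_rot: [0.001, 0.034, 0.999, 0.0]
force: [-0.9, -0.6, 0.3]
finger_gap: 0.0725
gripper_force: 0.0
```

>>> {"name": "apply_moves", "arguments": {"increments": [[0.3,[0,0,0],0],[0.15,[0,0,0],0],[-1,[0,0,0],0],[-1,[0,0,0],0],[-1,[0,0,0],0],[-1,[0,0,0],0]]}}

```text
t: 20.45
tcp_pos: [0.5545, 0.2322, 0.0938]
tool_rot: [0.0, 0.034, 0.999, 0.0]
force: [-2.0, 0.2, 5.9]
finger_gap: 0.0408
gripper_force: 40.3
```

>>> {"name": "apply_moves", "arguments": {"increments": [[-1,[0,0,-0.02],0],[-1,[0,0,-0.04],0],[-1,[0,0,-0.06],0],[-1,[0,0,-0.08],0],[-1,[0,0,-0.1],0],[-1,[0,0,-0.12],0],[-1,[0,0,-0.12],0],[-1,[0,0,-0.1],0],[-1,[0,0,-0.04],0],[-1,[0,0,0],0]]}}

```text
t: 21.7
tcp_pos: [0.5545, 0.2321, 0.1956]
tool_rot: [0.0, 0.034, 0.999, 0.0]
force: [-0.8, -0.6, -1.6]
finger_gap: 0.041
gripper_force: 40.6
```

>>> {"name": "apply_moves", "arguments": {"increments": [[-1,[0,0,0],0],[-1,[0,0,0],0],[-1,[0,0,0],0]]}}

```text
t: 22.08
tcp_pos: [0.5542, 0.2319, 0.1949]
tool_rot: [-0.0, 0.034, 0.999, -0.0]
force: [0.0, 0.6, 0.3]
finger_gap: 0.0406
gripper_force: 40.6
```

Run:
```python
from h import *
o=r.get_obs();print(o["tcp_pos"],o["force"],o["gripper_force"],o["t"])
C=cam("scene");im=eyes.snapshot("scene");p=proj(C,[.555,.231,.13])[0].astype(int)
cv2.imwrite("pics/s7.png",cv2.resize(im[max(p[1]-80,0):p[1]+80,p[0]-80:p[0]+80],(560,560),interpolation=cv2.INTER_CUBIC))
```

```text
[0.55422099 0.23187403 0.19489413] [0.03025545 0.6063437  0.32617307] 40.55812295526266 22.075
```

View pics/s7.png

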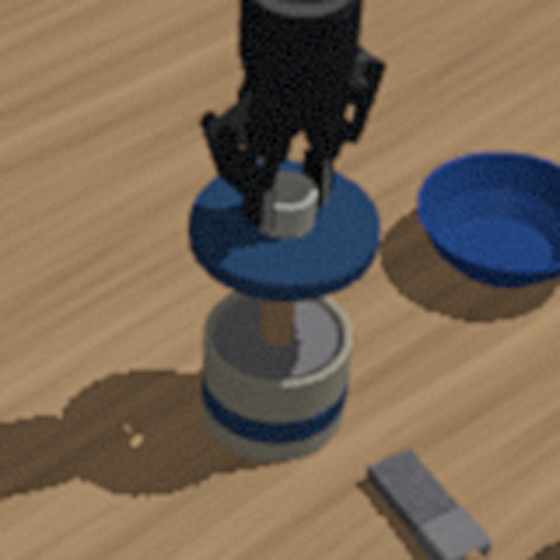

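The cover is held level about 10 cm up, and the inner lid with its knob stays seated in the tin. Handing in.

```bash
python3 -c "
from workcell import ticket
print(ticket.sign_off())"
```

```text
the job is handed in; nothing more can be done
None
```

I handed the job in at about 22 s of robot time: the keeper is turned past its click, the inner lid is seated in the tin, and the blue cover is held level about 10 cm above it. The sign-off returned no verdict.

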